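# Stack the turned parts bin on the loaded one

### The arm

A 6-joint arm with a two-finger parallel gripper is mounted at the origin on the work surface; the furniture and walls round the work are solid. World frame = base frame: x ahead of the robot, y to its left, z up, the work surface at z = 0. Lengths are in m, angles in rad, forces in N, time in s.
With the tool pointing down it reaches from about 0.375 to 0.9 m from the base axis. Payload 3.1 kg.
Tool frame: the origin (TCP) lies midway between the tips of the shut fingers; the grasp point (between the pads) lies 19 mm behind it; z points along the fingers, y is the line along which they close (so a half turn about z gives the same grasp; the last joint's range is limited). The gripper opens to 85 mm and grips with 20 to 120 N. Pads are 22 mm wide; open, the fingers measure 114 mm over their backs; the gripper's body (76 mm by 85 mm) begins 54 mm behind the grasp point. The pads swing forward as they close: fully open they stand 13 mm farther back than shut.
Start: joints at [-1.452, 0.527, 1.433, -0, 1.181, -0.178], TCP at [0.183, -0.597, 0.21] pointing down, gripper open.
Joint ranges: [-3.08, 3.08], [-0.75, 2.2], [0.22, 2.44], [-1.43, 4.57], [0, 2.65], [-2.85, 2.85]. Speed limits (rad/s): [2.79, 2.79, 3.14, 3.14, 3.14, 3.14].

### API

Orientations are given as a unit quaternion [x, y, z, w].
In Python, from station import manip gives the robot as it stands.
- The arm moves only by the tool drive_tool, never from a script. Its argument "motion" is a list that holds one entry, the list of rows, each a list of 5 numbers: the finger opening in mm, from 0 to 85.4, then the shift along the tool's x, y, z in units of 30 mm (1.0 is 30 mm), then the turn about the tool's z in units of 8 degrees (1.0 is 8 degrees). In form: [[[fingers, x, y, z, yaw], ...]]. A call has 1 to 10 rows; each row is the pose to reach, as a shift and turn from the pose commanded when the call began, along the tool's axes at that moment; what a row does not reach only later rows make up. A row lasts 1/10 s, in which the tool goes at most 50 mm and 8.59 degrees, less where a joint would pass 70% of its speed; a pose out of reach is approached as far as the arm can. A call with a gripper value outside its range is refused whole. The fingers move at their own pace and stop on an object; "squeeze" is the grip in N (left out, the last holds). Time passes only in rows, so rows that repeat a pose let the fingers close. It gives the time, the measured TCP pose, the force, the opening and the grip force at its end, in the units of the state.
- manip.sense(): the state, without advancing time (a new reading comes with each control period).
- manip.snapshot(name): name is "side" or "top"; returns the picture (480x640x3 uint8, red, green, blue); there is no depth.
- manip.camera_model(name): a dict with "fov_y" (degrees; the focal length in pixels is half the picture's height over the tangent of half this angle, whatever the lens; pixels are square), "cx", "cy" (the principal point, pixels), "origin" and "orientation" of the camera in the world. Camera axes: x right, y up, looking along -z (the intrinsics and any distortion apply to the point x, -y, -z); pixel columns grow to the right and rows downward; lengths in m; the calibration is good to about 2 mm. A picture is of the moment at which its call begins. camera_model takes no time and is no camera call.
- manip.sign_off(): hands the job in; it is judged then, once.
The state is a dict: "t": time; "q": joint angles; "qd": joint speeds; "tau": joint torques, N m; "tcp_pos": TCP position; "tool_rot": TCP orientation; "force": force on the tool from outside, world axes, zero at the start; "ft_torque": the same for the moment, N m; "finger_gap": opening from 0.0 (shut) to 1.0 (fully open); "gripper_force": force on a finger pad.
Only numpy, scipy, OpenCV 4.12 (cv2) and the standard library are available. Lean on these libraries where they do the work, as an engineer would, in place of code of your own. Each camera call takes 0.05 s, during which the arm holds its last target. There are 200 camera calls.

### The job

Stack the grey parts bin, with its heat sink in it, on the blue bin of contactors. The bins nest when they face the same way, so turn the grey one end for end, its yellow end over the blue bin's plain end; set it gently on the rim a little short and push it along, towards the blue bin's yellow end, until its toes are under the two hooked rim lugs and its other legs drop into their pockets, so that it sits level and fully home. It must never rest on the contactors; spill nothing, leave the blue bin about where it stands and the things around it alone.

Things in the scene. Friction and masses are not known exactly. Their poses are not given: they have to be found in the camera images.
- blue_bin: blue plastic stack-nest bin with two contactors in it, loose, 0.45 kg empty; 172 mm long (own x), 119 wide (y), 79 high. Origin: mid-bin, level with the leg undersides; z up; +x to the yellow end bar. A like bin stacked on it end for end and fully home stands level, its origin 66 mm above this one; put on the same way round it sinks in (nests) onto the contactors
- blue_bin_yellow_end (a point): top middle of the blue bin's yellow end bar (own x = 80, z = 70 mm). The plain bar at the other end is blue. The end bars span |x| = 74 to 86 mm
- blue_bin_lug (a point): rear lower edge of one of the two hooked rim lugs (own x = 31, y = +-47, z = 73 mm). Each overhangs by 4 mm the +x end of a long pocket (own x = -3.5 to 35, floor z = 66); lug top z = 78. The stacked bin's toed legs must come down in the open part and slide towards own +x till the toes are under the lugs; straight down from above the toes land on the lugs
- blue_bin_pocket (a point): floor centre of one of the two plain rim pockets (own x = -54, y = +-47, z = 66 mm): 22.5 mm long, 6 mm below the rim's sliding surface (z = 72, |y| = 39 to 53.5 mm). The stacked bin's plain legs drop in here once it is fully forward: 1.25 mm play lengthwise each way, 1.5 mm sideways. A slanting lip outside the rim, up to z = 79, guides legs in sideways
- blue_bin_slot (a point): one of the 4 slots through the rim (own x = 42 to 66 and -36 to -8, y = +-47 mm), by which the legs of a bin put on the same way round pass down and nest. A turned bin 4 to 12 mm short (towards own -x) of home has its toed legs over the long pockets and its plain legs on the rim behind the plain pockets; let go, it tilts 4 degrees, toes down
- grey_bin: grey plastic stack-nest bin with a heat sink in it, loose on the bench, 0.18 to 0.31 kg empty; exactly the blue bin's shape (172 x 119 x 79 mm, the same legs, toes, rim, slots, pockets and lugs). Origin: mid-bin, level with the leg undersides; z up; +x to its yellow end bar. Floor top at z = 7 mm
- grey_bin_yellow_end (a point): top middle of the grey bin's yellow end bar (own x = 80, z = 70 mm). The bar at the other end is grey. Both ends are upright at |x| = 86 mm from z = 38 to 70 mm, where the bin can be pushed. With the stack fully home this point is 136 mm above the blue bin's origin; 143 while the plain legs still ride on the rim
- grey_bin_toe (a point): toe tip of one of the grey bin's two toed legs: leg at own x = -30 to -10, y = +-44 mm, |y| = 36 to 52, 34 mm high, with a toe 4 mm long and 5 mm high at its foot pointing to the bin's own -x (plain) end
- grey_bin_leg (a point): underside of one of the grey bin's two plain legs (own x = 54, y = +-44, z = 0), 20 mm long in x, |y| = 36 to 52, 34 mm high. Pushing the bin along the blue rim takes 2 to 5 N; once it is home the push rises to 6 to 10 N before the blue bin itself slides on the bench
- grey_bin_rim_left (a point): a place to grip the rim of the grey bin's own +y side from above (own x = 10, y = 49, z = 72 mm): the rim is 20 mm thick, upright faces at |y| = 39 and 59 mm from z = 52 up; lip top z = 79 mm. Empty space inside the rim and beside it, above the heat sink (its top at z = 33 mm)
- grey_bin_rim_right (a point): the same place on the grey bin's own -y side (own x = 10, y = -49, z = 72 mm)
- heatsink: aluminium heat sink, 70 x 45 x 26 mm, lying loose in the middle of the grey bin, its 70 mm (own y) along the bin; origin at the centre of its underside, 0.12 kg
- contactor_0: small black-and-cream contactor, 51 x 45 x 52 mm, standing in the yellow half of the blue bin, its top 59 mm above the bench; origin at the centre of its underside
- contactor_1: a second contactor, the same, in the other half of the blue bin
- run_capacitor: bystander: white motor capacitor, a 47 mm can, 94 mm high, upright; origin at the centre of its underside
- yellow_screwdriver: bystander: screwdriver with a yellow handle, 155 mm long, lying on the bench; origin at the middle of its underside
- microscope: fixed obstacle: bench stereo microscope, about 0.4 m high, left of the bins between y = 0 and 0.25 m from x = 0.42 m on; pass between it and the robot's base, not over it. Origin under its base's middle

How it is judged:
By the outcome, as a careful person would: the job done as asked, in the order asked, and still so for the second after the job is handed in, with the robot touching nothing.
It also fails if it takes over 64 s, if anything falls off the work surface, if the arm or the gripper's body presses on something with over 40 N, if the wrist force passes 120 N, or if a joint passes its speed limit or range.

## Working session

There is one attempt and no reset: what is moved stays moved. The work goes in short steps, Python scripts to look and compute and a tool call to move; the robot and the scene stay as the last step left them, time stands still between calls to the robot, and variables do not carry over. Pictures are saved under pics/ and viewed, at most 10 in all, crops included, and the job is handed in when it is done.

Besides the shell and the picture viewer there is one more tool, called after ">>>" as a command line: name --argument value ..., lists and objects as JSON in quotes. drive_tool: Moves the arm, as the interface text tells. Its arguments: {"type":"object","properties":{"motion":{"type":"array","items":{"type":"array","items":{"type":"array","items":{"type":"number"}}}},"squeeze":{"type":"number"}},"required":["motion"]}

```bash
mkdir -p pics; python3 - <<'E'
from station import manip
import cv2,numpy as np
for n in("side","top"):
    cv2.imwrite(f"pics/{n}0.png",cv2.cvtColor(manip.snapshot(n),cv2.COLOR_RGB2BGR)); print(n,manip.camera_model(n))
print(manip.sense())
E
```

```text
side {'fov_y': 56.67072735524458, 'cx': 316.50250579231977, 'cy': 240.77905062364317, 'origin': array([0.37152235, 0.53708644, 0.52494235]), 'orientation': array([-0.00797338,  0.47832418,  0.87736402, -0.03707816])}
top {'fov_y': 53.19730016386175, 'cx': 313.5839897444821, 'cy': 241.9546472625272, 'origin': array([ 0.35590205, -0.16893947,  0.93621247]), 'orientation': array([-0.03058957,  0.03137741,  0.7109619 , -0.70186389])}
{'t': 0.1, 'q': array([-1.45150057e+00,  5.28344190e-01,  1.43378558e+00,  1.39284667e-05,
        1.18144775e+00, -1.78484956e-01]), 'qd': array([ 0.00145562, -0.00220869, -0.00266145,  0.00104427, -0.00226809,
       -0.00053495]), 'tau': array([-6.41210354e-04, -4.43305099e+01, -1.78587234e+01, -1.55698694e-04,
        3.85237421e-03, -1.57405088e-05]), 'tcp_pos': array([ 0.18333077, -0.59677247,  0.20914574]), 'tool_rot': array([ 9.88936198e-01,  1.48338164e-01,  3.58039302e-05, -9.91807892e-04]), 'force': array([0.24486489, 0.12739691, 0.23511992]), 'ft_torque': array([ 0.03899419,  0.00028626, -0.06103234]), 'gripper_force': 0.0, 'finger_gap': 1.0031902958344343}
```

View pics/top0.png

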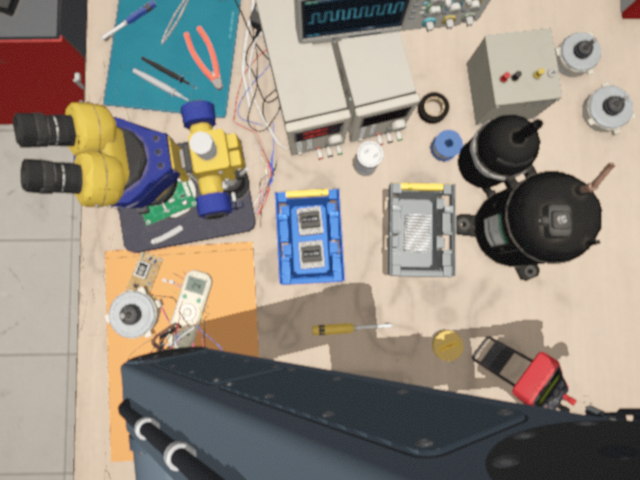

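View pics/side0.png

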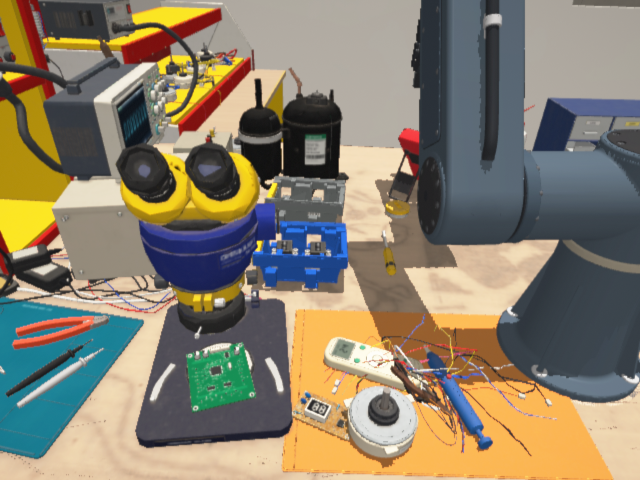

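The top view shows the blue bin around (310,237) and the grey bin around (421,229). Both have their yellow bars at the far end, near (307,193) and (421,187). The screwdriver is at (350,328) and the capacitor at (369,155). The side view confirms this, with the microscope partly hiding the bins.

```bash
cat > h.py <<'E'
from station import manip
import cv2,numpy as np
from scipy.spatial.transform import Rotation as R
def ray(n,uv):
    c=manip.camera_model(n);f=240/np.tan(np.radians(c["fov_y"]/2))
    uv=np.atleast_2d(np.array(uv,float))
    d=np.c_[(uv[:,0]-c["cx"])/f,-(uv[:,1]-c["cy"])/f,-np.ones(len(uv))]
    return c["origin"],R.from_quat(c["orientation"]).apply(d)
def plane(n,uv,z):
    o,d=ray(n,uv); return (o+d*((z-o[2])/d[:,2])[:,None])[:,:2]
def proj(n,p):
    c=manip.camera_model(n);f=240/np.tan(np.radians(c["fov_y"]/2))
    v=R.from_quat(c["orientation"]).inv().apply(np.atleast_2d(p)-c["origin"])
    return np.c_[c["cx"]+f*v[:,0]/-v[:,2],c["cy"]-f*v[:,1]/-v[:,2]]
def blob(mask,box):
    m=np.zeros_like(mask);x0,y0,x1,y1=box;m[y0:y1,x0:x1]=mask[y0:y1,x0:x1]
    m=cv2.morphologyEx(m,cv2.MORPH_OPEN,np.ones((2,2),np.uint8))
    c=cv2.findContours(m,cv2.RETR_EXTERNAL,cv2.CHAIN_APPROX_NONE)[0]
    return max(c,key=cv2.contourArea)[:,0].astype(float)
def rect(n,c,z):
    p=plane(n,c,z)*1000
    (cx,cy),(w,h),a=cv2.minAreaRect(p.astype(np.float32)); return np.round([cx,cy,w,h,a],2)
E
python3 - <<'E'
from h import *
im=cv2.imread("pics/top0.png");hsv=cv2.cvtColor(im,cv2.COLOR_BGR2HSV)
ye=cv2.inRange(hsv,(22,130,120),(35,255,255));bl=cv2.inRange(hsv,(100,120,50),(125,255,255))
gr=cv2.inRange(hsv,(0,0,60),(180,45,215))
for nm,m,b,z in(("byel",ye,(270,180,350,205),.07),("gyel",ye,(380,175,460,200),.07),("blue",bl|ye,(265,180,350,295),.075),("grey",gr|ye,(378,175,458,285),.075)):
    c=blob(m,b);print(nm,c.min(0),c.max(0),rect("top",c,z))
cr=im[170:300,260:470];cv2.imwrite("pics/c0.png",cv2.resize(cr,None,fx=3.8,fy=3.8,interpolation=cv2.INTER_CUBIC))
E
```

```text
Traceback (most recent call last):
  File "h.py", line 19, in blob
    return max(c,key=cv2.contourArea)[:,0].astype(float)
           ~~~^^^^^^^^^^^^^^^^^^^^^^^
ValueError: max() iterable argument is empty
```

```bash
python3 - <<'E'
from h import *
im=cv2.imread("pics/top0.png");hsv=cv2.cvtColor(im,cv2.COLOR_BGR2HSV)
print(hsv[193,300:312:4],hsv[187,415:425:4],hsv[230,392],hsv[200,392],hsv[300,420])
s=hsv[...,1];h=hsv[...,0]
ye=cv2.inRange(hsv,(20,120,120),(38,255,255));bl=cv2.inRange(hsv,(98,110,50),(128,255,255))
gr=cv2.inRange(hsv,(0,0,60),(180,45,215))
for nm,m,b,z in(("byel",ye,(270,180,350,205),.07),("gyel",ye,(380,175,460,200),.07),("blue",bl|ye,(265,180,350,295),.075),("grey",gr|ye,(378,175,458,285),.075)):
    try: c=blob(m,b);print(nm,c.min(0),c.max(0),rect("top",c,z))
    except Exception as e: print(nm,e)
cr=im[170:300,260:470];cv2.imwrite("pics/c0.png",cv2.resize(cr,None,fx=3.8,fy=3.8,interpolation=cv2.INTER_CUBIC))
E
```

```text
[[ 28 115 255]
 [ 28 115 255]
 [ 28 114 255]] [[ 26 124 255]
 [ 27 123 255]
 [ 27 121 255]] [ 50   5 150] [ 45   3 154] [ 16  48 221]
byel [308. 191.] [324. 192.] [ 524.71 -176.02   29.3     1.86   89.27]
gyel [403. 184.] [443. 191.] [ 529.15 -372.21   73.3    12.27   87.61]
blue [277. 191.] [344. 284.] [ 440.11 -164.27  164.74  115.36    2.43]
grey [389. 183.] [458. 278.] [ 450.05 -369.51  125.05  172.25   88.47]
```

View pics/c0.png

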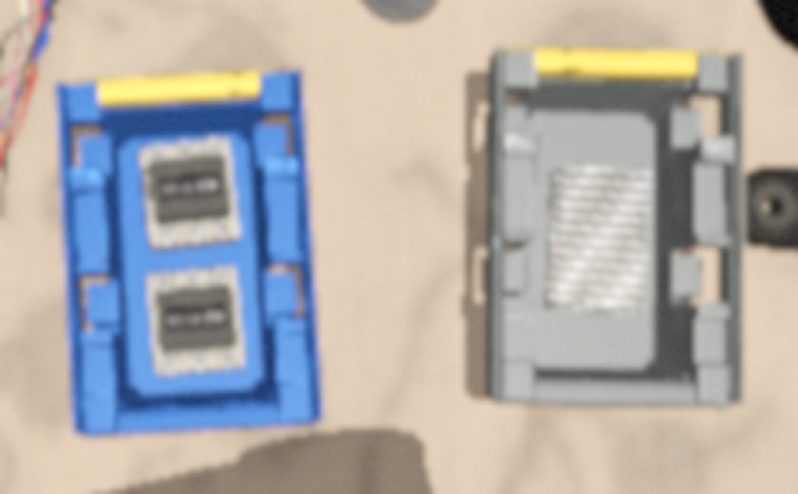

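The crop shows the blue bin leaning left, with corners at about (58,88), (300,72), (320,420) and (78,434). The grey bin is nearly straight: (492,52), (742,55), (740,403), (490,400). The heat sink sits mid-bin.

```bash
python3 - <<'E'
from h import *
im=cv2.imread("pics/top0.png");hsv=cv2.cvtColor(im,cv2.COLOR_BGR2HSV)
ye=cv2.inRange(hsv,(22,85,150),(34,255,255))
for nm,b in(("byel",(270,180,350,205)),("gyel",(380,175,460,200))):
    c=blob(ye,b);print(nm,rect("top",c,.07))
for nm,q in(("b",[(58,88),(300,72),(320,420),(78,434)]),("g",[(492,52),(742,55),(740,403),(490,400)])):
    p=plane("top",np.array(q)/3.8+[260,170]-.5,.078)*1000
    f=(p[0]+p[1]-p[2]-p[3])/2; s=(p[0]+p[3]-p[1]-p[2])/2
    print(nm,p.round(1).tolist(),p.mean(0).round(1),"len",np.linalg.norm(f),np.linalg.norm(s),"hd",np.degrees(np.arctan2(f[1],f[0])),np.degrees(np.arctan2(-s[0],s[1])))
    # refine with yellow bar & opposing bar in enlarged pixel profile later
bl=cv2.inRange(hsv,(98,110,50),(128,255,255))|ye
print(rect("top",blob(bl,(265,180,350,295)),.077))
E
```

```text
byel [ 520.79 -160.62   13.33   75.26    2.16]
gyel [ 529.79 -372.18   77.05   14.61   87.61]
b [[522.0, -101.1], [528.2, -216.8], [362.4, -223.3], [357.3, -109.6]] [ 442.5 -162.7] len 165.40705031140666 114.81505222451584 hd 2.5874270053090256 2.832804728823622
g [[536.8, -308.8], [533.8, -428.3], [367.8, -420.9], [370.8, -303.4]] [ 452.3 -365.3] len 166.0967167131675 118.54628619218718 hd -2.197004331045628 -1.4275797547899591
[ 439.91 -164.28  164.35  115.1     2.43]
```

>>> drive_tool --motion '[[[85, 1.2, -1.0, 0, -1], [85, 2.4, -2, 0, -2], [85, 3.6, -3, 0, -3], [85, 4.9, -4, 0, -4], [85, 6.1, -5, 0, -5], [85, 7.3, -6, 0, -6], [85, 8.4, -6.1, 0, -7], [85, 9.5, -6.1, 0, -8], [85, 10.6, -6.1, 0, -9], [85, 11.6, -6.1, 0, -10]]]'

```text
t: 1.1
tcp_pos: [0.4637, -0.3194, 0.2098]
tool_rot: [0.66, 0.751, 0.0, -0.0]
force: [-0.3, -0.8, 0.1]
finger_gap: 0.992
gripper_force: 0.0
```

>>> drive_tool --motion '[[[50, 0, 0, 0, -1], [50, 0, 0, 0, -2], [50, 0, 0, 0, -3], [50, 0, 0, 0, -4], [50, 0, 0, 0, -5], [50, 0, 0, 0, -6], [50, 0, 0, 0, -7], [50, 0, 0, 0, -8], [50, 0, 0, 0, -9], [50, 0, 0, 0, -10.1]]]'

```text
t: 2.1
tcp_pos: [0.4621, -0.3201, 0.2096]
tool_rot: [0.017, 1.0, 0.0, -0.0]
force: [-0.7, 0.0, 0.8]
finger_gap: 0.585
gripper_force: 0.0
```

```bash
python3 - <<'E'
from h import *
s=manip.sense();x=R.from_quat(s["tool_rot"]).as_matrix()
print(s["t"],s["tcp_pos"],np.degrees(np.arctan2(x[1,0],x[0,0])),x[:,2],s["q"],s["finger_gap"])
cv2.imwrite("pics/t1.png",cv2.cvtColor(manip.snapshot("top"),cv2.COLOR_RGB2BGR))
E
```

```text
2.1 [ 0.46209272 -0.32010261  0.20956094] 178.00051992794576 [-7.91980421e-04  8.22899262e-04 -9.99999348e-01] [-8.04593689e-01  4.43871747e-01  1.59201596e+00 -6.59555627e-08
  1.10684705e+00 -2.34049215e+00] 0.5849729547247102
```

View pics/t1.png

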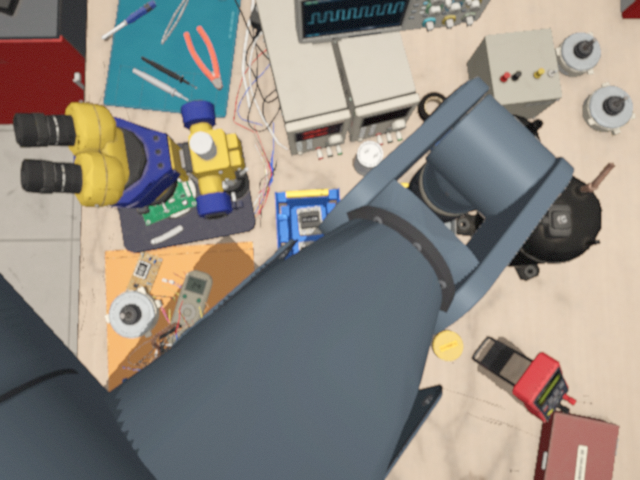

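The arm is over the grey bin at the planned heading and hides it from the top camera. I'm lowering onto the rim.

>>> drive_tool --motion '[[[50, 0, 0, 1, 0], [50, 0, 0, 2, 0], [50, 0, 0, 3, 0], [50, 0, 0, 4, 0], [50, 0, 0, 4.4, 0], [50, 0, 0, 4.8, 0], [50, 0, 0, 5.1, 0], [50, 0, 0, 5.4, 0], [50, 0, 0, 5.4, 0]]]'

```text
t: 3.05
tcp_pos: [0.4622, -0.3202, 0.0475]
tool_rot: [0.021, 1.0, 0.0, -0.0]
force: [0.4, 0.9, -0.7]
finger_gap: 0.586
gripper_force: 0.0
```

>>> drive_tool --motion '[[[35, 0, 0, 0, 0], [30, 0, 0, 0, 0], [25, 0, 0, 0, 0], [20, 0, 0, 0, 0], [15, 0, 0, 0, 0], [10, 0, 0, 0, 0], [10, 0, 0, 0, 0], [10, 0, 0, 0, 0]]]' --squeeze 70

```text
t: 3.85
tcp_pos: [0.4622, -0.3201, 0.048]
tool_rot: [0.02, 1.0, 0.0, -0.0]
force: [-0.7, 3.5, 2.5]
finger_gap: 0.115
gripper_force: 1.5
```

```bash
python3 - <<'E'
from h import *
s=manip.sense();print(s["t"],s["finger_gap"],s["gripper_force"],s["force"])
im=cv2.cvtColor(manip.snapshot("side"),cv2.COLOR_RGB2BGR);print(proj("side",[[.462,-.32,.07]]))
cv2.imwrite("pics/s2.png",cv2.resize(im[140:300,230:430],None,fx=3.75,fy=3.75,interpolation=cv2.INTER_CUBIC))
E
```

```text
3.85 0.11523830079011442 1.5302029252052307 [-0.65107802  3.50215341  2.48528775]
[[299.21092559 201.49641946]]
```

View pics/s2.png

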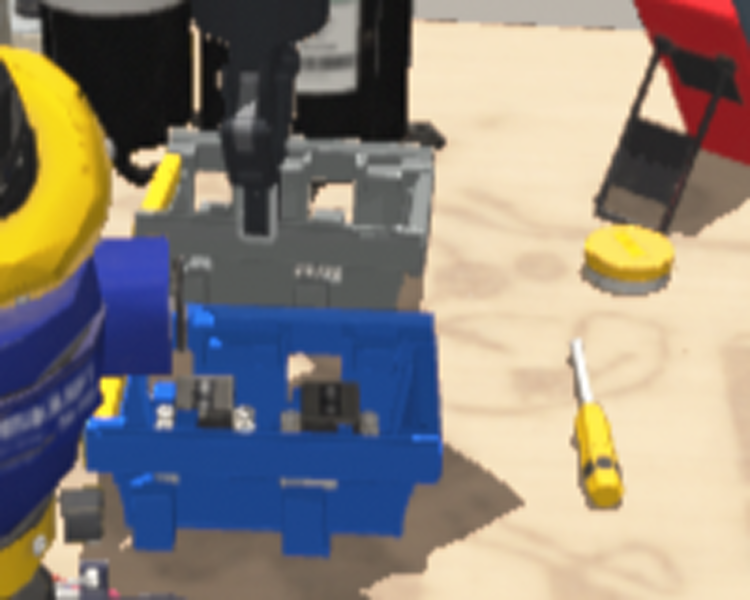

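The side view shows the outer finger against the outside of the grey rim at crop (257,205). The grip force is still low, so I'll close further.

>>> drive_tool --motion '[[[0, 0, 0, 0, 0], [0, 0, 0, 0, 0], [0, 0, 0, 0, 0], [0, 0, 0, 0, 0]]]' --squeeze 70

```text
t: 4.3
tcp_pos: [0.4624, -0.3206, 0.0481]
tool_rot: [0.02, 1.0, -0.0, 0.0]
force: [-0.6, 3.4, 4.5]
finger_gap: 0.031
gripper_force: 69.3
```

```bash
python3 - <<'E'
from h import *
q=np.array([(135,215),(435,232),(257,238),(170,130),(433,153), (90,430),(440,440),(205,312),(437,318)])/3.75+[230,140]
print((plane("side",q,.078)*1000).round(0).tolist())
s=manip.sense();t=s["tcp_pos"]
for dz in(0,.019,.04):print(dz,((proj("side",[t+[0,0,dz]])-[230,140])*3.75).round(0))
for o,h,n in(([440.5,-164],2.45,"b"),([450.5,-368],-2,"g")):
  c,sn=np.cos(np.radians(h)),np.sin(np.radians(h))
  P=[[ (o[0]+c*x-sn*y)/1e3,(o[1]+sn*x+c*y)/1e3,.078] for x in(86,-86) for y in(59,-59)]
  print(n,((proj("side",P)-[230,140])*3.75).round(0).tolist())
E
```

```text
[[534.0, -316.0], [360.0, -315.0], [461.0, -296.0], [532.0, -435.0], [363.0, -420.0], [518.0, -98.0], [355.0, -106.0], [479.0, -211.0], [358.0, -218.0]]
0 [[259. 263.]]
0.019 [[259. 234.]]
0.04 [[259. 202.]]
b [[80.0, 425.0], [114.0, 299.0], [445.0, 438.0], [438.0, 310.0]]
g [[126.0, 218.0], [164.0, 133.0], [424.0, 238.0], [435.0, 151.0]]
```

```bash
python3 - <<'E'
from h import *
im=cv2.cvtColor(manip.snapshot("side"),cv2.COLOR_RGB2BGR)
cv2.imwrite("pics/s3.png",cv2.resize(im[165:230,260:355],None,fx=8,fy=8,interpolation=cv2.INTER_CUBIC))
E
```

```text
(no output)
```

View pics/s3.png

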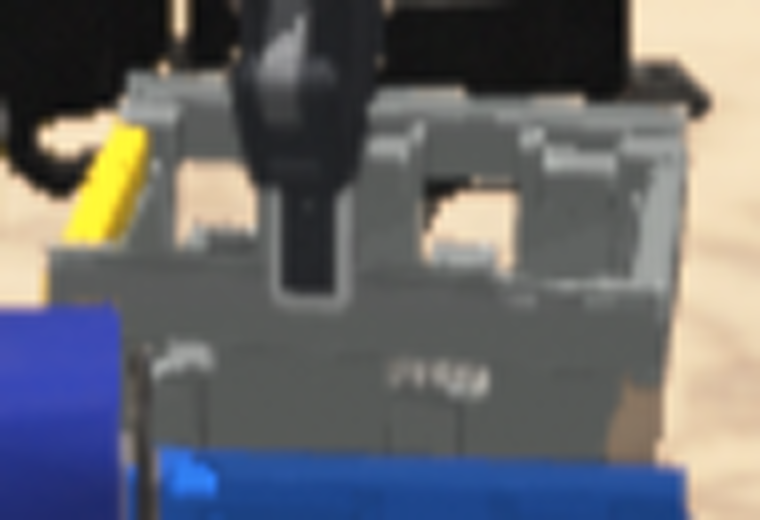

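The zoomed crop shows the outer fingertip ending only about 10 mm below the rim's top edge, near crop (310,305). The tips are therefore about 18 mm higher than I assumed, and they caught only the thin lip. I'll reopen, raise, shift onto the rim centre and go lower.

>>> drive_tool --motion '[[[20, 0, 0, 0, 0], [35, 0, 0, 0, 0], [50, 0, 0, -0.3, 0], [50, 0, 0, -0.7, 0], [50, 0, 0, -1, 0], [50, 0, -0.25, -1, 0], [50, 0, -0.25, -1, 0]]]'

```text
t: 5.05
tcp_pos: [0.4627, -0.3296, 0.0789]
tool_rot: [0.021, 1.0, -0.001, 0.001]
force: [0.5, 0.3, -0.5]
finger_gap: 0.586
gripper_force: 0.0
```

```bash
python3 - <<'E'
from h import *
s=manip.sense();print(s["t"],s["tcp_pos"],s["finger_gap"],s["force"])
a=cv2.cvtColor(manip.snapshot("side"),cv2.COLOR_RGB2BGR);b=cv2.cvtColor(manip.snapshot("top"),cv2.COLOR_RGB2BGR)
A=cv2.resize(a[150:230,260:360],(500,400),interpolation=cv2.INTER_CUBIC)
B=cv2.resize(b[165:295,380:470],(277,400),interpolation=cv2.INTER_CUBIC)
cv2.imwrite("pics/s4.png",np.hstack([A,B]))
E
```

```text
5.05 [ 0.46274576 -0.32958993  0.07887729] 0.5863957200263856 [ 0.53712656  0.33444125 -0.45764328]
```

View pics/s4.png

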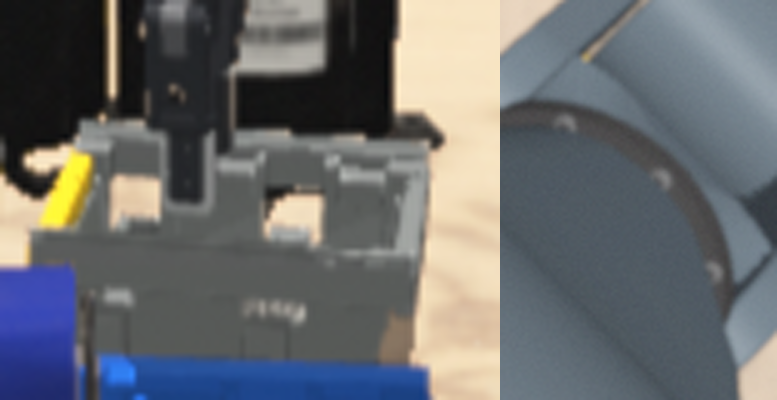

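The side crop shows the near fingertip at composite (188,207), about 25 mm above the reported TCP height. That agrees with my estimate of 17 mm plus the 8 mm opening swing. The rim is now centred under the fingers, so I'm going down to TCP z 0.028.

>>> drive_tool --motion '[[[50, 0, 0, 0.5, 0], [50, 0, 0, 0.9, 0], [50, 0, 0, 1.2, 0], [50, 0, 0, 1.4, 0], [50, 0, 0, 1.55, 0], [50, 0, 0, 1.7, 0], [50, 0, 0, 1.7, 0]]]'

```text
t: 5.85
tcp_pos: [0.4619, -0.3277, 0.0265]
tool_rot: [0.02, 1.0, 0.0, -0.0]
force: [0.0, 0.2, 0.9]
finger_gap: 0.587
gripper_force: 0.0
```

>>> drive_tool --motion '[[[35, 0, 0, 0, 0], [28, 0, 0, 0, 0], [20, 0, 0, 0, 0], [15, 0, 0, 0, 0], [10, 0, 0, 0, 0], [10, 0, 0, 0, 0], [10, 0, 0, 0, 0]]]' --squeeze 70

```text
t: 6.55
tcp_pos: [0.4623, -0.3281, 0.0279]
tool_rot: [0.02, 1.0, -0.001, 0.0]
force: [-1.4, 1.6, 5.6]
finger_gap: 0.22
gripper_force: 68.6
```

>>> drive_tool --motion '[[[8, 0, 0, -0.1, 0], [8, 0, 0, -0.3, 0], [8, 0, 0, -0.6, 0], [8, 0, 0, -1.1, 0], [8, 0, 0, -1.7, 0], [8, 0, 0, -2.4, 0], [8, 0, 0, -3.1, 0], [8, 0, 0, -3.7, 0], [8, 0, 0, -4.2, 0], [8, 0, 0, -4.4, 0]]]' --squeeze 90

```text
t: 7.55
tcp_pos: [0.4625, -0.3282, 0.1608]
tool_rot: [0.02, 1.0, -0.001, 0.001]
force: [0.2, -0.3, -2.9]
finger_gap: 0.214
gripper_force: 88.1
```

```bash
python3 - <<'E'
from h import *
s=manip.sense();print(s["t"],s["tcp_pos"],s["finger_gap"],s["force"],s["ft_torque"],s["q"])
a=cv2.cvtColor(manip.snapshot("side"),cv2.COLOR_RGB2BGR)
cv2.imwrite("pics/s5.png",cv2.resize(a[100:300,220:470],(750,600),interpolation=cv2.INTER_CUBIC))
E
```

```text
7.55 [ 0.46250892 -0.3282439   0.16077306] 0.2144827346573075 [ 0.24073235 -0.3483394  -2.8504564 ] [ 0.15931923 -0.09280792  0.08297796] [-8.14307954e-01  5.11754476e-01  1.63151550e+00  2.34548971e-04
  9.95865746e-01 -2.34425085e+00]
```

View pics/s5.png

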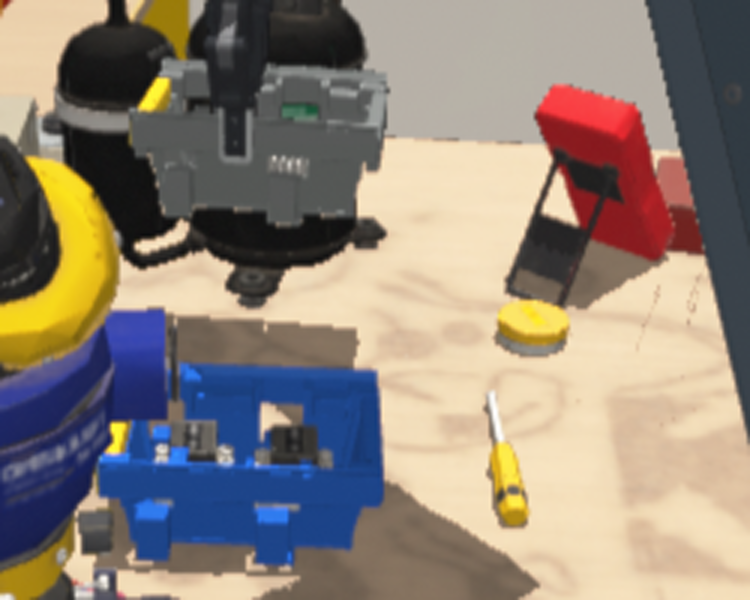

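The side view shows the grey bin hanging level at about (260,140), with the heat sink aboard. The blue bin is undisturbed. I'm moving clear of the compressor and then turning.

>>> drive_tool --motion '[[[8, 0.3, 0.3, 0, 0], [8, 0.8, 0.8, 0, 0], [8, 1.3, 1.4, 0, 0.2], [8, 1.6, 1.6, 0, 0.7], [8, 1.6, 1.6, 0, 1.5], [8, 1.6, 1.6, 0, 2.4], [8, 1.6, 1.6, 0, 3.3], [8, 1.6, 1.6, 0, 4.2], [8, 1.6, 1.6, 0, 5.1], [8, 1.6, 1.6, 0, 6.0]]]'

```text
t: 8.6
tcp_pos: [0.4157, -0.2775, 0.1583]
tool_rot: [0.428, 0.904, 0.0, -0.001]
force: [-0.8, -0.0, -3.5]
finger_gap: 0.216
gripper_force: 88.0
```

>>> drive_tool --motion '[[[8, 0, 0, 0, 0.9], [8, 0, 0, 0, 1.8], [8, 0, 0, 0, 2.7], [8, 0, 0, 0, 3.6], [8, 0, 0, 0, 4.5], [8, 0, 0, 0, 5.4], [8, 0, 0, 0, 6.3], [8, 0, 0, 0, 7.2], [8, 0, 0, 0, 8.1], [8, 0, 0, 0, 9]]]'

```text
t: 9.6
tcp_pos: [0.4158, -0.2778, 0.1584]
tool_rot: [0.877, 0.48, -0.0, -0.0]
force: [0.9, 0.2, -2.7]
finger_gap: 0.216
gripper_force: 88.0
```

>>> drive_tool --motion '[[[8, 0, 0, 0, 0.9], [8, 0, 0, 0, 1.8], [8, 0, 0, 0, 2.7], [8, 0, 0, 0, 3.6], [8, 0, 0, 0, 4.5], [8, 0, 0, 0, 5.4], [8, 0, 0, 0, 6.2], [8, 0, 0, 0, 6.7], [8, 0, 0, 0, 6.9], [8, 0, 0, 0, 6.9]]]'

```text
t: 10.6
tcp_pos: [0.4158, -0.2778, 0.1586]
tool_rot: [1.0, 0.022, -0.0, -0.0]
force: [-0.0, -0.2, -3.2]
finger_gap: 0.212
gripper_force: 88.0
```

```bash
cat >> h.py <<'E'
def st():
    s=manip.sense();x=R.from_quat(s["tool_rot"]).as_matrix();h=np.arctan2(x[1,0],x[0,0])
    print(s["t"],s["tcp_pos"].round(4),"hd",np.degrees(h).round(2),s["finger_gap"].round(3),s["force"].round(1),s["q"].round(2))
    return s,h
def go(tx,ty):
    s,h=st();d=np.array([tx,ty])-s["tcp_pos"][:2]*1000
    print("units",(d@[np.cos(h),np.sin(h)]/30).round(2),(d@[np.sin(h),-np.cos(h)]/30).round(2))
E
python3 -c "
from h import *
go(424.3,-213.7)"
```

```text
Traceback (most recent call last):
  File "h.py", line 28, in go
    s,h=st();d=np.array([tx,ty])-s["tcp_pos"][:2]*1000
        ~~^^
  File "h.py", line 25, in st
    print(s["t"],s["tcp_pos"].round(4),"hd",np.degrees(h).round(2),s["finger_gap"].round(3),s["force"].round(1),s["q"].round(2))
                                                                   ^^^^^^^^^^^^^^^^^^^^^
AttributeError: 'float' object has no attribute 'round'
```

>>> drive_tool --motion '[[[8, 0, -0.2, 0, 0], [8, 0.1, -0.7, 0, 0], [8, 0.2, -1.3, 0, 0], [8, 0.3, -1.8, 0, 0], [8, 0.38, -2.1, 0, 0], [8, 0.38, -2.12, 0, 0], [8, 0.38, -2.12, 0, 0]]]'

```text
t: 11.3
tcp_pos: [0.4252, -0.2139, 0.1592]
tool_rot: [1.0, 0.022, 0.0, 0.0]
force: [-0.3, -0.0, -2.9]
finger_gap: 0.212
gripper_force: 88.2
```

```bash
sed -i 's/s\["finger_gap"\].round(3)/round(s["finger_gap"],3)/' h.py; python3 - <<'E'
from h import *
go(424.3,-213.7)
a=cv2.cvtColor(manip.snapshot("side"),cv2.COLOR_RGB2BGR);b=cv2.cvtColor(manip.snapshot("top"),cv2.COLOR_RGB2BGR)
cv2.imwrite("pics/s6raw.png",a);cv2.imwrite("pics/t6raw.png",b)
A=cv2.resize(a[110:290,230:400],(566,600),interpolation=cv2.INTER_CUBIC)
B=cv2.resize(b[160:300,255:365],(230,293),interpolation=cv2.INTER_CUBIC)
C=np.zeros((600,230,3),np.uint8);C[:293]=B
cv2.imwrite("pics/v6.png",np.hstack([A,C]))
E
```

```text
11.3 [ 0.4252 -0.2139  0.1592] hd 2.53 0.212 [-0.3 -0.  -2.9] [-0.7   0.41  1.85 -0.    0.88  0.83]
units -0.03 -0.01
```

View pics/v6.png

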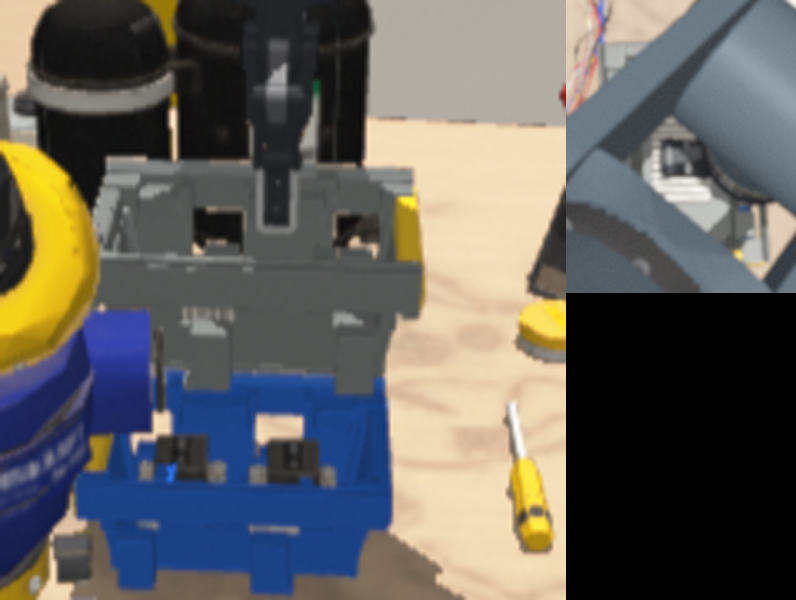

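The side view shows the grey bin level over the blue one, yellow end towards the robot. In the crop the grey near legs are at x 187–232 and 335–378, and the blue legs at 118–157 and 250–293. I'll compare them numerically.

```bash
python3 - <<'E'
from h import *
def yp(q,y):
    o,d=ray("side",np.array(q,float)/[566/170,600/180]+[230,110]-[.35,.35]); return ((o+d*((y-o[1])/d[:,1])[:,None])*1000).round(1)[:,[0,2]].tolist()
s,h=st();gy=s["tcp_pos"][1]
print("grey legs bottom plain R,L; toed R,L",yp([(378,393),(335,393),(232,389),(187,389)],gy+.101))
print("grey rim: right top/bot, mid top",yp([(423,264),(420,316),(260,260)],gy+.108))
print("blue legs: toed R,L, plain R,L",yp([(293,594),(250,590),(157,588),(118,586)],-.164+.052))
print("blue rim right, left",yp([(390,490),(388,528),(78,488)],-.164+.059))
a=cv2.imread("pics/s6raw.png");hsv=cv2.cvtColor(a,cv2.COLOR_BGR2HSV)
bl=cv2.inRange(hsv,(98,110,40),(128,255,255))
for r in range(258,270,3): c=np.where(bl[r,290:360])[0];print(r,290+c.max())
for r in (195,198,201): print(r,hsv[r,350:362].tolist())
E
```

```text
11.4 [ 0.4251 -0.2146  0.1591] hd 2.45 0.213 [ 0.2  0.3 -3.2] [-0.7   0.41  1.85 -0.    0.88  0.83]
grey legs bottom plain R,L; toed R,L [[365.0, 134.1], [387.0, 132.7], [440.0, 131.6], [463.3, 130.1]]
grey rim: right top/bot, mid top [[347.5, 211.4], [347.0, 183.4], [425.7, 209.1]]
blue legs: toed R,L, plain R,L [[405.4, 1.0], [429.6, 2.0], [482.2, -0.8], [504.4, -1.1]]
blue rim right, left [[355.6, 80.4], [355.2, 55.7], [521.8, 69.7]]
258 346
261 346
264 346
267 346
195 [[70, 9, 87], [75, 6, 86], [60, 9, 87], [60, 9, 87], [60, 6, 87], [38, 12, 88], [23, 96, 114], [21, 135, 183], [17, 69, 228], [17, 64, 231], [17, 65, 229], [16, 66, 227]]
198 [[60, 9, 87], [60, 6, 86], [60, 6, 86], [70, 9, 87], [70, 9, 87], [30, 20, 89], [23, 125, 122], [21, 132, 172], [16, 71, 219], [16, 64, 224], [16, 64, 227], [17, 62, 229]]
201 [[70, 9, 86], [60, 6, 86], [60, 6, 86], [70, 9, 87], [60, 9, 88], [23, 35, 95], [22, 144, 152], [18, 94, 210], [18, 64, 232], [17, 62, 233], [17, 62, 233], [17, 63, 232]]
```

>>> drive_tool --motion '[[[8, 0, -0.02, 0.3, 0], [8, 0, -0.02, 0.7, 0], [8, 0, -0.02, 1.1, 0], [8, 0, -0.02, 1.4, 0], [8, 0, -0.02, 1.6, 0], [8, 0, -0.02, 1.75, 0], [8, 0, -0.02, 1.82, 0], [8, 0, -0.02, 1.85, 0], [8, 0, -0.02, 1.85, 0]]]'

```text
t: 12.3
tcp_pos: [0.4249, -0.2135, 0.1037]
tool_rot: [1.0, 0.021, 0.0, 0.0]
force: [-0.8, 0.4, -3.6]
finger_gap: 0.209
gripper_force: 88.1
```

>>> drive_tool --motion '[[[8, 0, 0, 0.03, 0], [8, 0, 0, 0.06, 0], [8, 0, 0, 0.09, 0]]]'

```text
t: 12.6
tcp_pos: [0.4249, -0.2132, 0.102]
tool_rot: [1.0, 0.021, 0.0, 0.0]
force: [-3.0, 3.2, 14.0]
finger_gap: 0.213
gripper_force: 91.4
```

>>> drive_tool --motion '[[[8, 0, 0, -0.03, 0], [8, 0, 0, -0.03, 0], [8, 0, 0, -0.03, 0]]]'

```text
t: 12.9
tcp_pos: [0.4249, -0.2133, 0.1023]
tool_rot: [1.0, 0.021, 0.0, 0.0]
force: [-0.2, 2.5, 6.1]
finger_gap: 0.21
gripper_force: 90.1
```

```bash
python3 - <<'E'
from h import *
s,h=st()
a=cv2.cvtColor(manip.snapshot("side"),cv2.COLOR_RGB2BGR);cv2.imwrite("pics/s7raw.png",a)
g=cv2.cvtColor(a,cv2.COLOR_BGR2HSV)
gr=cv2.inRange(g,(0,0,55),(180,40,170));bl=cv2.inRange(g,(98,110,40),(128,255,255));ye=cv2.inRange(g,(18,110,100),(36,255,255))
for nm,m,rs in(("grey",gr,range(195,235,5)),("blue",bl,range(240,275,5))):
    for r in rs: c=290+np.where(m[r,290:370])[0];print(nm,r,c.max() if len(c) else None)
print("col345 colours",[(r,g[r,320].tolist()) for r in range(190,262,4)])
E
```

```text
12.9 [ 0.4249 -0.2133  0.1023] hd 2.44 0.21 [-0.2  2.5  6.1] [-0.7   0.51  1.9   0.    0.73  0.83]
grey 195 351
grey 200 346
grey 205 345
grey 210 346
grey 215 346
grey 220 353
grey 225 353
grey 230 352
blue 240 345
blue 245 346
blue 250 346
blue 255 346
blue 260 346
blue 265 346
blue 270 339
col345 colours [(190, [75, 5, 99]), (194, [60, 6, 86]), (198, [75, 6, 87]), (202, [70, 9, 87]), (206, [60, 6, 89]), (210, [70, 9, 89]), (214, [60, 6, 89]), (218, [60, 6, 86]), (222, [60, 3, 87]), (226, [70, 9, 88]), (230, [70, 9, 88]), (234, [70, 9, 86]), (238, [60, 6, 86]), (242, [70, 9, 87]), (246, [60, 6, 86]), (250, [0, 6, 45]), (254, [110, 178, 109]), (258, [109, 201, 136])]
```

>>> drive_tool --motion '[[[19, 0, 0, 0, 0], [20, 0, 0, 0, 0], [21, 0, 0, 0, 0], [22, 0, 0, 0, 0], [24, 0, 0, 0, 0], [28, 0, 0, 0, 0], [32, 0, 0, 0, 0], [36, 0, 0, 0, 0], [36, 0, 0, 0, 0]]]' --squeeze 20

```text
t: 13.85
tcp_pos: [0.4248, -0.2135, 0.1017]
tool_rot: [1.0, 0.021, 0.0, 0.0]
force: [-0.2, 0.5, 0.1]
finger_gap: 0.421
gripper_force: 0.0
```

```bash
cat >> h.py <<'E'
def stack():
    a=cv2.cvtColor(manip.snapshot("side"),cv2.COLOR_RGB2BGR);g=cv2.cvtColor(a,cv2.COLOR_BGR2HSV)
    gr=cv2.inRange(g,(0,0,55),(180,40,170));bl=cv2.inRange(g,(98,110,40),(128,255,255));ye=cv2.inRange(g,(15,90,90),(36,255,255))
    ye[:,:335]=0;ye[:,365:]=0;ye[:150]=0;ye[260:]=0
    print("yel rows/cols",[ (v.min(),v.max()) for v in np.where(ye)])
    for x in(282,300,320,335,342): # blue/grey boundary: first blue row below
        r=np.where(bl[215:,x])[0]; t=np.where(gr[150:,x])[0]
        print(x,"first blue",215+r.min() if len(r) else None)
    print("grey right",[int(290+np.where(gr[r,290:370])[0].max()) for r in(222,226,230)],"blue right",[int(290+np.where(bl[r,290:370])[0].max()) for r in(255,260,265)])
    return a
E
python3 - <<'E'
from h import *
st();a=stack();cv2.imwrite("pics/s8raw.png",a)
E
```

```text
13.85 [ 0.4248 -0.2135  0.1017] hd 2.46 0.421 [-0.2  0.5  0.1] [-0.7   0.51  1.9  -0.    0.73  0.83]
yel rows/cols [(np.int64(191), np.int64(233)), (np.int64(345), np.int64(352))]
282 first blue 249
300 first blue 251
320 first blue 253
335 first blue 256
342 first blue 250
grey right [350, 350, 350] blue right [346, 346, 346]
```

```bash
cat >> h.py <<'E'
def flow(f0,f1):
    a,b=[cv2.cvtColor(cv2.imread(f),cv2.COLOR_BGR2GRAY) for f in(f0,f1)]
    m=np.zeros_like(a);m[178:285,258:358]=255
    p=cv2.goodFeaturesToTrack(a,80,.02,4,mask=m);q,ok,e=cv2.calcOpticalFlowPyrLK(a,b,p,None,winSize=(13,13))
    r=np.c_[p[:,0],(q-p)[:,0],e][(ok[:,0]==1)&(e[:,0]<12)];r=r[np.argsort(r[:,1])]
    print("u v du dv err\n",r.round(1))
E
python3 - <<'E'
from h import *
flow("pics/s7raw.png","pics/s8raw.png")
E
```

```text
u v du dv err
 [[ 3.47e+02  1.78e+02 -0.00e+00  0.00e+00  3.00e-01]
 [ 2.74e+02  1.78e+02  0.00e+00 -0.00e+00  5.00e-01]
 [ 2.59e+02  1.78e+02  0.00e+00  0.00e+00  9.00e-01]
 [ 2.81e+02  1.79e+02 -0.00e+00  0.00e+00  1.40e+00]
 [ 2.70e+02  1.79e+02 -0.00e+00  0.00e+00  3.40e+00]
 [ 3.05e+02  1.81e+02 -0.00e+00  3.00e-01  6.40e+00]
 [ 3.20e+02  1.81e+02  4.00e-01 -1.90e+00  7.30e+00]
 [ 2.65e+02  1.82e+02  0.00e+00  1.00e-01  9.70e+00]
 [ 2.75e+02  1.82e+02 -5.00e-01  2.00e-01  1.01e+01]
 [ 2.88e+02  1.83e+02  0.00e+00  1.00e-01  5.80e+00]
 [ 2.83e+02  1.85e+02 -3.00e-01  1.00e-01  9.90e+00]
 [ 2.94e+02  1.86e+02  3.00e-01  3.00e-01  3.80e+00]
 [ 3.04e+02  1.87e+02 -5.00e-01  6.00e-01  9.80e+00]
 [ 3.20e+02  1.88e+02  2.20e+00 -2.20e+00  1.17e+01]
 [ 3.08e+02  1.91e+02 -4.00e-01  1.00e+00  7.00e+00]
 [ 3.17e+02  1.92e+02  5.00e-01 -1.50e+00  1.05e+01]
 [ 2.71e+02  1.93e+02 -2.60e+00  1.50e+00  8.50e+00]
 [ 2.81e+02  1.94e+02 -3.90e+00  1.30e+00  6.20e+00]
 [ 2.74e+02  1.96e+02 -2.80e+00  1.50e+00  8.20e+00]
 [ 2.98e+02  2.00e+02 -1.60e+00 -5.00e-01  5.60e+00]
 [ 2.69e+02  2.00e+02 -2.
[... 1554 characters left out ...]
 2.90e+00]
 [ 2.61e+02  2.50e+02 -1.00e-01  1.00e-01  2.80e+00]
 [ 2.86e+02  2.52e+02  6.00e-01  9.00e-01  8.10e+00]
 [ 2.72e+02  2.53e+02 -2.00e-01  9.00e-01  6.00e+00]
 [ 3.06e+02  2.54e+02  0.00e+00  4.00e-01  3.20e+00]
 [ 3.27e+02  2.55e+02 -1.00e-01  4.00e-01  2.70e+00]
 [ 2.72e+02  2.67e+02  0.00e+00 -0.00e+00  5.00e-01]
 [ 2.77e+02  2.67e+02  0.00e+00 -0.00e+00  4.00e-01]
 [ 3.05e+02  2.68e+02 -1.00e-01  0.00e+00  7.00e-01]
 [ 3.48e+02  2.68e+02 -0.00e+00  0.00e+00  4.00e-01]
 [ 3.19e+02  2.69e+02 -0.00e+00 -0.00e+00  4.00e-01]
 [ 3.56e+02  2.74e+02  1.00e-01 -0.00e+00  1.30e+00]
 [ 3.56e+02  2.79e+02  1.00e-01 -0.00e+00  1.30e+00]
 [ 3.36e+02  2.82e+02 -0.00e+00  0.00e+00  3.00e-01]]
```

The near side dropped and the far side rose, and the contact force had a +y component. The far legs must be riding the far lip, so the bin is about 3 mm too far towards -y. I'll regrip, lift a little, shift +y and set down again.

>>> drive_tool --motion '[[[24, 0, 0, 0, 0], [15, 0, 0, 0, 0], [8, 0, 0, 0, 0], [8, 0, 0, 0, 0], [8, 0, 0, -0.1, 0], [8, 0, 0, -0.25, 0], [8, 0, 0, -0.4, 0], [8, 0, -0.1, -0.4, 0], [8, 0, -0.1, -0.4, 0]]]' --squeeze 80

```text
t: 14.8
tcp_pos: [0.4245, -0.2101, 0.1139]
tool_rot: [1.0, 0.022, 0.0, 0.0]
force: [0.2, -0.1, -3.1]
finger_gap: 0.213
gripper_force: 78.2
```

```bash
python3 - <<'E'
from h import *
s,h=st();print(s["ft_torque"]);a=stack();cv2.imwrite("pics/s9raw.png",a)
b=cv2.cvtColor(manip.snapshot("top"),cv2.COLOR_RGB2BGR);cv2.imwrite("pics/t9raw.png",b)
E
python3 -c "
from h import *
flow('pics/s7raw.png','pics/s9raw.png')" | awk '$1!="" && NR>2' | tr -d '[]' | awk '{ if ($4>0.9||$4<-0.9||$3>.9||$3<-.9) print}' | head -40
```

```text
14.8 [ 0.4245 -0.2101  0.1139] hd 2.47 0.213 [ 0.2 -0.1 -3.1] [-0.7   0.48  1.9  -0.    0.76  0.83]
[-0.14788378  0.06087666 -0.0357587 ]
yel rows/cols [(np.int64(188), np.int64(226)), (np.int64(346), np.int64(354))]
282 first blue 249
300 first blue 244
320 first blue 253
335 first blue 251
342 first blue 245
grey right [352, 352, 345] blue right [346, 346, 346]
  3.05e+02  1.81e+02  4.00e-01 -6.20e+00  5.10e+00
  3.20e+02  1.81e+02 -2.00e-01 -5.90e+00  6.00e+00
  3.04e+02  1.87e+02 -1.00e-01 -6.10e+00  5.40e+00
  3.20e+02  1.88e+02  3.00e-01 -5.70e+00  6.00e+00
  3.08e+02  1.91e+02 -0.00e+00 -5.70e+00  3.40e+00
  3.17e+02  1.92e+02  3.00e-01 -5.60e+00  3.20e+00
  2.71e+02  1.93e+02 -1.50e+00 -5.00e+00  4.20e+00
  2.81e+02  1.94e+02 -4.00e-01 -5.00e+00  3.80e+00
  2.74e+02  1.96e+02 -1.50e+00 -4.90e+00  4.80e+00
  2.98e+02  2.00e+02 -3.90e+00 -5.00e+00  8.70e+00
  2.69e+02  2.00e+02 -1.50e+00 -4.70e+00  8.50e+00
  2.89e+02  2.00e+02 -1.50e+00 -5.10e+00  4.90e+00
  3.41e+02  2.02e+02 -4.00e-01 -6.10e+00  4.00e+00
  3.52e+02  2.02e+02 -1.00e-01 -6.40e+00  9.20e+00
  3.30e+02  2.02e+02
[... 503 characters left out ...]
.18e+02 -1.00e+00 -4.90e+00  3.90e+00
  3.53e+02  2.18e+02 -3.00e-01 -5.30e+00  7.60e+00
  2.75e+02  2.23e+02  1.00e-01 -1.60e+00  6.00e+00
  2.85e+02  2.32e+02 -6.00e-01 -4.30e+00  4.30e+00
  2.92e+02  2.33e+02 -7.00e-01 -4.20e+00  4.70e+00
  3.52e+02  2.33e+02 -2.00e-01 -5.00e+00  7.80e+00
  2.96e+02  2.34e+02 -6.00e-01 -4.20e+00  4.20e+00
  3.48e+02  2.35e+02 -2.00e-01 -5.00e+00  4.30e+00
  2.97e+02  2.38e+02 -6.00e-01 -4.20e+00  3.70e+00
  2.88e+02  2.38e+02 -8.00e-01 -4.20e+00  3.20e+00
  2.84e+02  2.48e+02 -6.00e-01 -4.30e+00  5.10e+00
  2.86e+02  2.52e+02 -6.00e-01 -4.20e+00  7.70e+00
  3.56e+02  2.74e+02  1.10e+00  1.80e+00  4.90e+00
  3.56e+02  2.79e+02  1.20e+00  1.70e+00  5.30e+00
```

>>> drive_tool --motion '[[[8, 0, 0, 0.15, 0], [8, 0, 0, 0.3, 0], [8, 0, 0, 0.38, 0], [8, 0, 0, 0.38, 0]]]'

```text
t: 15.3
tcp_pos: [0.4242, -0.2101, 0.1017]
tool_rot: [1.0, 0.021, -0.001, -0.0]
force: [-0.0, -0.3, -3.8]
finger_gap: 0.218
gripper_force: 78.2
```

>>> drive_tool --motion '[[[8, 0, 0, 0.04, 0], [8, 0, 0, 0.04, 0]]]'

```text
t: 15.5
tcp_pos: [0.4246, -0.2104, 0.101]
tool_rot: [1.0, 0.021, -0.0, -0.0]
force: [-0.3, -0.2, -2.3]
finger_gap: 0.213
gripper_force: 78.3
```

>>> drive_tool --motion '[[[8, 0, 0, 0.03, 0], [8, 0, 0, 0.03, 0]]]'

```text
t: 15.7
tcp_pos: [0.4248, -0.2106, 0.1005]
tool_rot: [1.0, 0.021, 0.0, 0.0]
force: [0.3, -1.6, -1.1]
finger_gap: 0.213
gripper_force: 79.7
```

>>> drive_tool --motion '[[[19, 0, 0, 0.02, 0], [20, 0, 0, 0.02, 0], [21, 0, 0, 0.02, 0], [22, 0, 0, 0.02, 0], [24, 0, 0, 0, 0], [28, 0, 0, 0, 0], [32, 0, 0, 0, 0], [34, 0, 0, 0, 0]]]' --squeeze 20

```text
t: 16.5
tcp_pos: [0.4246, -0.2103, 0.1002]
tool_rot: [1.0, 0.021, -0.0, -0.0]
force: [-0.6, -0.7, 0.1]
finger_gap: 0.398
gripper_force: 0.0
```

```bash
python3 - <<'E'
from h import *
s,h=st();a=stack();cv2.imwrite("pics/s10raw.png",a)
E
python3 -c "
from h import *
flow('pics/s7raw.png','pics/s10raw.png')" | awk '$1!="" && NR>2' | tr -d '[]' | awk '{ if ($4>0.9||$4<-0.9||$3>.9||$3<-.9) print}' | head -40
```

```text
16.5 [ 0.4246 -0.2103  0.1002] hd 2.45 0.398 [-0.6 -0.7  0.1] [-0.7   0.51  1.91  0.    0.72  0.83]
yel rows/cols [(np.int64(195), np.int64(233)), (np.int64(345), np.int64(352))]
282 first blue 249
300 first blue 252
320 first blue 253
335 first blue 256
342 first blue 252
grey right [350, 350, 350] blue right [346, 346, 346]
  3.05e+02  1.81e+02 -2.00e-01  2.90e+00  9.20e+00
  3.04e+02  1.87e+02 -4.00e-01  2.80e+00  9.80e+00
  3.37e+02  1.89e+02 -1.90e+00  1.30e+00  9.90e+00
  3.51e+02  1.90e+02 -2.00e+00  9.00e-01  6.30e+00
  3.08e+02  1.91e+02 -3.00e-01  3.00e+00  4.60e+00
  3.43e+02  1.94e+02 -4.00e-01  1.30e+00  8.20e+00
  2.81e+02  1.94e+02 -5.00e-01  5.40e+00  5.30e+00
  3.52e+02  1.97e+02 -1.40e+00  5.00e-01  9.30e+00
  3.48e+02  1.98e+02 -1.50e+00  6.00e-01  1.04e+01
  2.98e+02  2.00e+02 -9.00e-01  4.00e+00  1.06e+01
  2.89e+02  2.00e+02 -1.20e+00  4.80e+00  6.50e+00
  3.41e+02  2.02e+02 -1.30e+00  2.00e+00  5.10e+00
  3.52e+02  2.02e+02 -1.50e+00  5.00e-01  8.60e+00
  3.30e+02  2.02e+02 -1.40e+00  2.20e+00  2.70e+00
  3.02e+02  2.03e+02 -8.00e-01  3.60e+00  1.13e+01
  3.10e
[... 312 characters left out ...]
.13e+02 -1.00e+00  3.70e+00  8.30e+00
  3.29e+02  2.14e+02 -1.00e+00  2.30e+00  3.00e+00
  2.80e+02  2.17e+02 -1.00e-01  4.00e+00  8.80e+00
  3.48e+02  2.17e+02 -2.30e+00  1.90e+00  8.80e+00
  3.05e+02  2.18e+02 -1.10e+00  2.70e+00  3.50e+00
  3.53e+02  2.18e+02 -2.80e+00  8.00e-01  4.80e+00
  2.75e+02  2.23e+02  1.00e-01  3.00e+00  8.10e+00
  2.85e+02  2.32e+02 -1.00e+00  4.20e+00  3.10e+00
  2.92e+02  2.33e+02 -1.60e+00  4.10e+00  5.40e+00
  2.96e+02  2.34e+02 -1.80e+00  4.00e+00  4.80e+00
  2.97e+02  2.38e+02 -1.80e+00  4.00e+00  4.40e+00
  2.88e+02  2.38e+02 -1.30e+00  4.30e+00  4.10e+00
  3.10e+02  2.49e+02  1.00e-01  1.20e+00  7.10e+00
  2.72e+02  2.53e+02 -5.00e-01  1.00e+00  8.70e+00
```

Both sides now show the plain end about 4° low and no roll, so the toes are in the long pockets. I'll grip lightly and slide it along, watching the force.

>>> drive_tool --motion '[[[24, 0, 0, 0, 0], [16, 0, 0, 0, 0], [10, 0, 0, 0, 0], [10, 0, 0, 0, 0], [10, 0, 0, 0, 0]]]' --squeeze 20

```text
t: 17.05
tcp_pos: [0.4248, -0.2105, 0.1003]
tool_rot: [1.0, 0.021, 0.0, 0.0]
force: [1.1, -0.7, 1.4]
finger_gap: 0.231
gripper_force: 21.1
```

>>> drive_tool --motion '[[[10, 0.03, 0, 0, 0], [10, 0.06, 0, 0, 0], [10, 0.09, 0, 0, 0], [10, 0.12, 0, 0, 0], [10, 0.15, 0, 0, 0]]]'

```text
t: 17.55
tcp_pos: [0.4282, -0.2097, 0.1001]
tool_rot: [1.0, 0.022, -0.001, -0.001]
force: [-4.1, -0.6, 2.6]
finger_gap: 0.23
gripper_force: 19.4
```

>>> drive_tool --motion '[[[10, 0.02, 0, 0, 0], [10, 0.04, 0, 0, 0], [10, 0.06, 0, 0, 0]]]'

```text
t: 17.85
tcp_pos: [0.4306, -0.2096, 0.1]
tool_rot: [1.0, 0.021, -0.0, -0.0]
force: [-3.4, -0.3, 2.5]
finger_gap: 0.231
gripper_force: 19.4
```

```bash
python3 - <<'E'
from h import *
s,h=st();a=stack();cv2.imwrite("pics/s11raw.png",a)
E
python3 -c "
from h import *
flow('pics/s10raw.png','pics/s11raw.png')" | awk '$1!="" && NR>2' | tr -d '[]' | awk '{ if ($4>0.4||$4<-0.4||$3>.4||$3<-.4) print}' | head -40
```

```text
17.85 [ 0.4306 -0.2096  0.1   ] hd 2.46 0.231 [-3.4 -0.3  2.5] [-0.69  0.52  1.9   0.    0.73  0.84]
yel rows/cols [(np.int64(195), np.int64(233)), (np.int64(342), np.int64(349))]
282 first blue 249
300 first blue 252
320 first blue 253
335 first blue 256
342 first blue 239
grey right [347, 347, 347] blue right [346, 346, 346]
  3.22e+02  1.79e+02 -4.20e+00  1.80e+00  5.80e+00
  3.03e+02  1.88e+02 -0.00e+00  5.00e-01  1.13e+01
  3.20e+02  1.89e+02 -3.20e+00  3.00e-01  8.90e+00
  3.49e+02  1.90e+02 -3.40e+00  0.00e+00  3.30e+00
  3.38e+02  1.91e+02 -2.40e+00  3.00e-01  7.40e+00
  2.86e+02  1.92e+02 -1.30e+00  0.00e+00  5.10e+00
  3.08e+02  1.94e+02 -3.30e+00 -1.00e+00  4.70e+00
  3.17e+02  1.95e+02 -3.40e+00 -1.00e-01  4.70e+00
  2.69e+02  1.97e+02 -3.30e+00  2.00e-01  6.70e+00
  3.48e+02  1.99e+02 -3.20e+00  0.00e+00  4.50e+00
  2.81e+02  1.99e+02 -3.40e+00  0.00e+00  3.50e+00
  2.72e+02  2.01e+02 -3.30e+00  2.00e-01  6.00e+00
  3.29e+02  2.04e+02 -3.30e+00  0.00e+00  1.20e+00
  3.39e+02  2.04e+02 -3.10e+00 -0.00e+00  2.10e+00
  2.88e+02  2.05e+02 -3.20e+00  2.00e-01  3.90e+00
  3.00
[... 517 characters left out ...]
.21e+02 -3.00e+00  7.00e-01  2.20e+00
  2.75e+02  2.23e+02  2.00e-01  1.20e+00  5.20e+00
  2.84e+02  2.35e+02 -2.70e+00  1.00e-01  5.40e+00
  2.98e+02  2.37e+02 -2.10e+00  3.00e-01  2.80e+00
  2.91e+02  2.37e+02 -2.40e+00  1.00e-01  4.50e+00
  2.84e+02  2.39e+02 -2.60e+00  1.00e-01  3.60e+00
  2.87e+02  2.42e+02 -2.60e+00  1.00e-01  3.30e+00
  2.95e+02  2.42e+02 -2.20e+00  2.00e-01  3.50e+00
  2.80e+02  2.49e+02 -1.40e+00  5.00e-01  5.70e+00
  2.75e+02  2.53e+02 -1.60e+00  0.00e+00  4.20e+00
  2.80e+02  2.54e+02 -1.30e+00  5.00e-01  5.80e+00
  3.47e+02  2.69e+02 -7.00e-01  1.30e+00  6.40e+00
  3.41e+02  2.69e+02 -6.00e-01  6.00e-01  3.90e+00
  3.57e+02  2.80e+02 -2.40e+00 -2.00e-01  4.30e+00
```

>>> drive_tool --motion '[[[10, 0.02, 0, 0, 0], [10, 0.04, 0, 0, 0]]]'

```text
t: 18.1
tcp_pos: [0.4324, -0.2099, 0.1001]
tool_rot: [1.0, 0.021, 0.0, -0.0]
force: [-2.0, 1.0, 1.2]
finger_gap: 0.229
gripper_force: 19.5
```

>>> drive_tool --motion '[[[10, 0.02, 0, 0, 0], [10, 0.04, 0, 0, 0]]]'

```text
t: 18.3
tcp_pos: [0.4336, -0.2101, 0.1001]
tool_rot: [1.0, 0.021, 0.0, 0.0]
force: [-2.6, 0.3, -0.5]
finger_gap: 0.23
gripper_force: 19.7
```

>>> drive_tool --motion '[[[20, 0, 0, 0, 0], [22, 0, 0, 0, 0], [26, 0, 0, 0, 0], [30, 0, 0, 0, 0]]]'

```text
t: 18.7
tcp_pos: [0.434, -0.2104, 0.1004]
tool_rot: [1.0, 0.021, 0.001, 0.0]
force: [1.3, 0.3, 0.7]
finger_gap: 0.35
gripper_force: 0.0
```

```bash
python3 - <<'E'
from h import *
s,h=st();a=stack();cv2.imwrite("pics/s12raw.png",a)
E
python3 -c "
from h import *
flow('pics/s11raw.png','pics/s12raw.png')" | awk '$1!="" && NR>2' | tr -d '[]' | awk '{ if ($4>0.4||$4<-0.4||$3>.4||$3<-.4) print}' | head -40
```

```text
18.7 [ 0.434  -0.2104  0.1004] hd 2.43 0.35 [1.3 0.3 0.7] [-0.68  0.52  1.89  0.    0.73  0.84]
yel rows/cols [(np.int64(199), np.int64(236)), (np.int64(342), np.int64(350))]
282 first blue 249
300 first blue 253
320 first blue 253
335 first blue 256
342 first blue 238
grey right [341, 348, 348] blue right [346, 346, 346]
  3.00e+02  1.79e+02 -1.80e+00 -9.00e-01  3.30e+00
  3.18e+02  1.79e+02 -1.90e+00  4.00e-01  6.10e+00
  2.75e+02  1.87e+02  5.00e-01 -2.00e-01  9.90e+00
  3.45e+02  1.91e+02  4.00e-01  3.20e+00  7.30e+00
  3.34e+02  1.91e+02 -3.20e+00  1.80e+00  9.00e+00
  3.04e+02  1.93e+02 -1.00e+00 -0.00e+00  1.03e+01
  3.14e+02  1.94e+02 -1.90e+00  7.00e-01  7.90e+00
  2.69e+02  1.97e+02  4.00e-01 -1.00e+00  5.70e+00
  2.59e+02  1.98e+02  5.00e-01 -8.00e-01  6.70e+00
  3.45e+02  1.99e+02 -3.00e-01  3.60e+00  1.02e+01
  2.77e+02  1.99e+02 -4.00e-01 -8.00e-01  4.20e+00
  2.62e+02  2.01e+02  4.00e-01 -8.00e-01  7.00e+00
  2.68e+02  2.02e+02  4.00e-01 -1.10e+00  3.60e+00
  3.25e+02  2.04e+02 -2.00e-01  2.00e+00  2.60e+00
  3.36e+02  2.04e+02 -5.00e-01  2.20e+00  4.30e+00
  3.06e+02 
[... 359 characters left out ...]
.18e+02 -1.00e-01  1.50e+00  7.50e+00
  3.47e+02  2.19e+02  4.00e-01  2.60e+00  6.40e+00
  3.51e+02  2.19e+02  3.00e-01  1.40e+00  6.50e+00
  3.02e+02  2.22e+02 -1.30e+00  5.00e-01  2.40e+00
  2.78e+02  2.33e+02 -2.00e-01 -7.00e-01  3.00e+00
  3.47e+02  2.36e+02  2.00e-01  2.60e+00  5.40e+00
  2.88e+02  2.36e+02 -9.00e-01  2.00e-01  4.00e+00
  2.93e+02  2.37e+02 -8.00e-01  3.00e-01  3.30e+00
  2.81e+02  2.39e+02 -5.00e-01 -1.00e-01  3.70e+00
  2.84e+02  2.42e+02 -9.00e-01  0.00e+00  3.10e+00
  2.93e+02  2.42e+02 -8.00e-01  3.00e-01  3.30e+00
  3.11e+02  2.53e+02  1.00e-01  6.00e-01  3.00e+00
  3.24e+02  2.53e+02 -1.20e+00  8.00e-01  2.60e+00
  3.55e+02  2.77e+02 -1.00e+00 -3.00e-01  3.70e+00
```

The yellow end dropped about 3 px and the bin levelled. I'll withdraw straight up and out to check.

>>> drive_tool --motion '[[[40, 0, 0, 0, 0], [40, 0, 0, -0.3, 0], [40, 0, 0, -0.8, 0], [40, 0, 0, -1.6, 0], [40, 0, 0, -2.6, 0], [40, 0, 0, -3.6, 0], [40, 0, 1.5, -4, 0], [40, 0, 3, -4, 0], [40, 0, 4.5, -4, 0], [40, 0, 5.5, -4, 0]]]'

```text
t: 19.75
tcp_pos: [0.4406, -0.3781, 0.2214]
tool_rot: [1.0, 0.021, 0.001, 0.001]
force: [0.3, 0.6, -0.4]
finger_gap: 0.47
gripper_force: 0.0
```

>>> drive_tool --motion '[[[40, -1, 1.5, 0, 0], [40, -2, 3, 0, 0], [40, -3, 4.2, 0, 0], [40, -4, 5.2, 0, 0], [40, -5, 6, 0, 0], [40, -5, 6, 0, 0]]]'

```text
t: 20.35
tcp_pos: [0.294, -0.5652, 0.2207]
tool_rot: [1.0, 0.018, -0.001, 0.001]
force: [0.0, -0.1, 0.1]
finger_gap: 0.466
gripper_force: 0.0
```

```bash
python3 - <<'E'
from h import *
s,h=st();a=cv2.cvtColor(manip.snapshot("side"),cv2.COLOR_RGB2BGR);b=cv2.cvtColor(manip.snapshot("top"),cv2.COLOR_RGB2BGR)
cv2.imwrite("pics/s13raw.png",a);cv2.imwrite("pics/t13raw.png",b)
A=cv2.resize(a[165:295,240:365],(540,560),interpolation=cv2.INTER_CUBIC)
B=cv2.resize(b[165:305,262:352],(257,400),interpolation=cv2.INTER_CUBIC)
C=np.zeros((560,257,3),np.uint8);C[:400]=B
cv2.imwrite("pics/v13.png",np.hstack([A,C]))
E
```

```text
20.35 [ 0.294  -0.5652  0.2207] hd 2.11 0.466 [ 0.  -0.1  0.1] [-1.27  0.53  1.39 -0.    1.22  0.27]
```

View pics/v13.png

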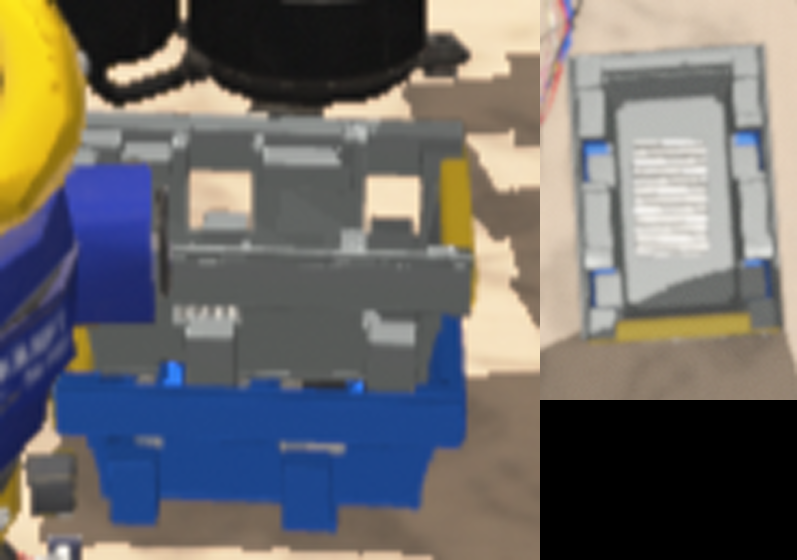

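```bash
python3 - <<'E'
from h import *
def yp(q,y):
    o,d=ray("side",np.array(q,float)/[540/125,560/130]+[240,165]-[.4,.4]); return ((o+d*((y-o[1])/d[:,1])[:,None])*1000).round(1)[:,[0,2]].tolist()
print("grey near rim L,mid,R top",yp([(175,248),(320,253),(470,258)],-.105))
print("grey lower band edge",yp([(175,304),(320,308),(468,314)],-.105))
print("blue rim L,R",yp([(60,383),(465,390)],-.105),"lower",yp([(60,430),(463,444)],-.105))
print("legs x",yp([(367,385),(415,385),(186,380),(237,380)],-.112))
b=cv2.imread("pics/t13raw.png");g=cv2.cvtColor(b,cv2.COLOR_BGR2HSV)
ye=cv2.inRange(g,(18,90,80),(36,255,255));c=blob(ye,(262,270,352,295));print("yel bar z136",rect("top",c,.136))
E
```

```text
grey near rim L,mid,R top [[471.7, 142.9], [414.9, 144.3], [356.7, 145.8]]
grey lower band edge [[472.3, 117.0], [414.4, 119.0], [356.0, 120.1]]
blue rim L,R [[520.8, 75.3], [355.0, 83.7]] lower [[522.1, 51.3], [354.2, 56.6]]
legs x [[394.9, 78.5], [375.3, 79.9], [469.6, 75.7], [448.5, 77.2]]
yel bar z136 [ 362.47 -168.22   13.55   80.1     2.72]
```

The last picture shows the grey bin level on the blue one. The yellow bar is over the plain end, at the bottom of the top view near (683,327), and the heat sink is in the middle. The measured rim height is about 144–145 mm, against 145 expected when home and 152 if the legs were still riding the rim. The yellow bar lies within about 1.5 mm of its home position, so I'm handing in.

```bash
python3 -c "
from station import manip
print(manip.sign_off())"
```

```text
the job is handed in; nothing more can be done
None
```

The job is handed in: the grey bin, with its heat sink still in it, sits turned end for end and level on the blue bin, and the last pictures put it fully home with nothing spilled. The first set-down had its far legs on the blue bin's outer lip; I regripped it, moved it about 3 mm and set it down again before sliding it home.

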